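# Hold the loaded cup tray against its sprung buffer

## Robot

A 7-joint arm with a two-finger parallel gripper is mounted at the origin on the work surface. World frame = base frame: x ahead of the robot, y to its left, z up, the work surface at z = 0. Lengths are in mm, angles in rad, forces in N, time in s.
With the tool pointing down it reaches from about 425 to 875 mm from the base axis. Payload 8.4 kg.
Tool frame: the origin (TCP) lies on the mounting face of the last link; the fingertips stand 182 mm ahead of it and the grasp point (between the pads) lies manip.grip_depth ahead of it (manip.grip_depth is the distance from the TCP to the grasp point, in mm); z points along the fingers, y is the line along which they close (so a half turn about z gives the same grasp; the last joint's range is limited). The gripper opens to 87 mm and grips with 3 to 60 N. Pads are 19 mm wide; open, the fingers measure 117 mm over their backs; the gripper's body (75 mm by 190 mm) begins 51 mm behind the grasp point.
Start: joints at [-1.219, 0.333, 0.04, 1.465, -0.013, 1.343, -0.059], TCP at [283.197, 585.041, 404.746] pointing down, gripper open.
Joint ranges: [-2.58, 2.58], [-0.38, 2.09], [-1.3, 1.39], [0.25, 2.4], [-1.5, 4.64], [0.08, 2.09], [-2.65, 2.65]. Speed limits (rad/s): [2.22, 2.22, 2.79, 2.79, 3.14, 3.14, 3.14].

## Interface

Orientations are given as a unit quaternion [x, y, z, w].
In Python, from rig import manip gives the robot as it stands.
- The arm moves only by the shell command python3 -m creep 'ROWS' [FORCE]. ROWS is JSON, a list of rows, each an object of numbers: "jaw": the opening, from 0 (shut) to 1 (fully open); "tx", "ty", "tz": the shift along the tool's x, y, z each as a share of 300 mm, from -1 to 1; "spin": the turn about the tool's z as a share of 360 degrees, from -1 to 1. A call has 1 to 10 rows; each row is the pose to reach, as a shift and turn from the pose commanded when the call began, along the tool's axes at that moment, turning the shorter way round; what a row does not reach only later rows make up. A row lasts 1/12 s, in which the tool goes at most 41.7 mm and 7.16 degrees, less where a joint would pass 70% of its speed; a pose out of reach is approached as far as the arm can. A call with a number of a shift or a turn outside -1 to 1 is refused whole. A call with a gripper value outside its range is refused whole. The fingers move at their own pace and stop on an object; FORCE is the grip in N (left out, the last holds). Time passes only in rows, so rows that repeat a pose let the fingers close. It gives the time, the measured TCP pose, the force, the opening and the grip force at its end, in the units of the state.
- manip.state(): the state, without advancing time (a new reading comes with each control period).
- manip.camera(name): name is "side" or "top"; returns a dict with "frame" (420x560x3 uint8, red, green, blue), "fx", "fy", "cx", "cy" (pixels), "origin" and "orientation" of the camera in the world. Camera axes: x right, y up, looking along -z (the intrinsics and any distortion apply to the point x, -y, -z); pixel columns grow to the right and rows downward; lengths in mm; the calibration is good to about 2 mm. A picture is of the moment at which its call begins. There is no depth.
- manip.sign_off(): hands the job in; it is judged then, once.
Trained networks look in a picture, given as the dict that the camera call returned (one of the last four; its "shot" number tells which), for a name from the list of things; names that differ only in an ending like _2 or _b are one class to them, and where a whole thing is asked for, a point or a joint stands for the part that bears it (a point fixed in the world has none). Each returns a list of dicts, best first, with "confidence" (0 to 1); they miss things now and then, are a little off and sometimes report something else, mostly with a low value. They report only what shows in the picture. A call takes as long as a camera call. They do not tell look-alikes from the thing itself.
- manip.masks_of(picture, thing): "mask" (420x560 bool, what is visible of it) and "rect" ([left, top, right, bottom] in pixels, round what is visible of it).
- manip.spot_point(picture, thing): "xy" ([column, row] in pixels: a listed point, or the origin of a listed thing).
The state is a dict: "clock": time; "joint_positions": joint angles; "joint_velocities": joint speeds; "joint_torque": joint torques, N m; "position": TCP position; "ee_rot": TCP orientation; "contact_force": force on the tool from outside, world axes, zero at the start; "ft_torque": the same for the moment, N m; "grip_width": finger opening in mm; "grasp_force": force on a finger pad.
Only numpy, scipy, OpenCV 4.12 (cv2) and the standard library are available. Lean on these libraries where they do the work, as an engineer would, in place of code of your own. Each camera call takes 0.05 s, during which the arm holds its last target. There are 200 camera calls.

## Task

Slide the steel tray of espresso cups along the counter, through the open end of the slotted tray holder and up against the sprung buffer at its far end, keeping the cups upright in the tray. Then be my third hand: press the tray against the buffer with a steady 12 N or so (8 to 16 N, and never more than 24 N) for over two seconds and finish still holding that push, so that I can tighten the holder's thumbscrews. Leave everything else on the counter where it stands.

Things in the scene. Friction and masses are not known exactly. Their poses are not given: they have to be found in the camera images.
- tray: Loose open steel tray, 200 long (its x) x 140 wide (its y) x 32 high, walls and floor 5 thick, about 0.4 kg, 0.6 kg with its cups. Origin: centre of its underside; z up. It lies on the counter and is to be slid, not lifted. Its +x end goes first into the holder; the upright handle stands at its -x end.
- tray_handle (a point): Grip point on the tray's upright plate handle, 106 mm behind the tray's centre (tray x = -106), 68 mm above the tray's underside. The handle is a steel plate 12 thick (along tray x), 60 wide (along tray y), standing from the underside to 85 mm high. Axes as the tray's. It can be gripped from above across its 12 mm or pushed on its -x face.
- holder: Fixed steel channel without floor. Origin: on the counter, mid-channel; the tray goes in along its +x. Walls from x = -100 to +180, 148 mm apart inside, 50 high. Lips on their tops (x = -100 to +100) reach inward to 120 mm apart, underside 46 mm up, so the tray must enter from the open end at -x, where the mouth flares to about 190 mm wide at x = -143. Brass thumbscrews on its sides.
- buffer_face (a point): Centre of the face of the black rubber buffer plate (120 wide, 36 high) that the tray's +x end wall meets, 22 mm above the counter. At rest it lies at holder x = +70; it moves along holder +x as it is pressed. Axes as the holder's.
- buffer (a joint): How far the sprung buffer is pressed in, in m: 0 at rest, stop at 0.055. The spring pushes back with 0.6 N per mm from zero with no preload (12 N at 20 mm).
- cup0_mid (a point): Half-way up a white espresso cup (58 across the rim, 55 high, about 70 g) standing loose on the tray's floor, z up.
- cup1_mid (a point): Half-way up a white espresso cup (58 across the rim, 55 high, about 70 g) standing loose on the tray's floor, z up.
- cup2_mid (a point): Half-way up a white espresso cup (58 across the rim, 55 high, about 70 g) standing loose on the tray's floor, z up.
- jug: Steel milk jug with a handle, 70 across, 85 high; a bystander, leave it alone. Origin at its underside.
- saucers: Stack of white saucers, 116 across, 36 high; a bystander, leave it alone. Origin at its underside.
- tin: Round coffee tin, 80 across, 95 high; a bystander, leave it alone. Origin at its underside.
- sugar: Clear jar with steel lid, 72 across, 100 high; a bystander, leave it alone. Origin at its underside.
- screwdriver: Screwdriver lying on the counter, black handle; a bystander, leave it alone. Origin at its underside.
- napkins: Steel napkin box, 90 x 120 x 64 high; a bystander, leave it alone. Origin at its underside.
- spare_cup: White espresso cup standing by itself on the counter, 58 across, 55 high; a bystander, leave it alone. Origin at its underside.
Not all that is in view belongs to the job. Leave any green or pink look-alike of the part that bears cup1_mid alone.

How it is judged (in metres and radians):
On the way, in this order (a step that is already met when the one before it is completed fails the run):
1. the tray's front end is at least 40 mm inside the straight part of the holder, lying flat and in line (x of tray in the frame of holder above -0.16 m and y of tray in the frame of holder between -0.008 and 0.008 m and angle between the x axis of tray and the x axis of holder, either way round below 0.07 rad and angle between tray's own z axis and vertical below 0.06 rad), for 0.1 s.
2. the tray presses the buffer with 8 to 16 N, without a break for 2 s (contact force between tray and buffer between 8 and 16 N and y of tray in the frame of holder between -0.008 and 0.008 m and angle between the x axis of tray and the x axis of holder, either way round below 0.07 rad and angle between tray's own z axis and vertical below 0.06 rad), for 2 s.
At the end, for the whole second after the job is handed in: Robot still pushing (over 1 N): tray presses buffer with 8 to 16 N (12 to 28 mm in), slower than 10 mm/s, within 8 mm and 0.07 rad of the holder's centre line, flat to 0.06 rad; the three cups upright to 0.3 rad on the tray's floor (all of step 2 and value of joint buffer between 0.012 and 0.028 m and contact force between any of the fingers, the arm and tray above 1 N and linear speed of tray below 0.01 m/s and angle between each of cup0_mid, cup1_mid, cup2_mid's own z axis and vertical below 0.3 rad and x of cup0_mid in the frame of tray between -0.1 and 0.1 m and y of cup0_mid in the frame of tray between -0.07 and 0.07 m and z of cup0_mid in the frame of tray between 0.02 and 0.05 m and x of cup1_mid in the frame of tray between -0.1 and 0.1 m and y of cup1_mid in the frame of tray between -0.07 and 0.07 m and z of cup1_mid in the frame of tray between 0.02 and 0.05 m and x of cup2_mid in the frame of tray between -0.1 and 0.1 m and y of cup2_mid in the frame of tray between -0.07 and 0.07 m and z of cup2_mid in the frame of tray between 0.02 and 0.05 m); the arm keeps its last pose, push and grip.
It fails at once if the buffer is pressed in more than 40 mm (24 N) (value of joint buffer above 0.04 m).
It fails at once if a cup in the tray tips over (angle between any of cup0_mid, cup1_mid, cup2_mid's own z axis and vertical above 0.6 rad).
It fails at once if a bystander is moved more than 30 mm (distance of any of jug, saucers, tin, sugar, screwdriver, napkins, spare_cup from where it was at the start of the episode above 0.03 m).
It also fails if it takes over 53 s, if anything falls off the work surface, if the arm or the gripper's body presses on something with over 40 N, if the wrist force passes 120 N, or if a joint passes its speed limit or range.

## Working session

There is one attempt and no reset: what is moved stays moved. The work goes in short steps, Python scripts to look and compute and a shell command to move; the robot and the scene stay as the last step left them, time stands still between calls to the robot, and variables do not carry over. Pictures are saved under pics/ and viewed, at most 10 in all, crops included, and the job is handed in when it is done.

```bash
mkdir -p pics; ls; cat > h.py <<'E'
import numpy as np, cv2
from scipy.spatial.transform import Rotation as R
from rig import manip
def ray(p,xy):
    d=np.array([(xy[0]-p['cx'])/p['fx'],-(xy[1]-p['cy'])/p['fy'],-1.])
    return np.array(p['origin']),R.from_quat(p['orientation']).apply(d)
def at_z(p,xy,z):
    o,d=ray(p,xy); return o+d*(z-o[2])/d[2]
def tri(p,a,q,b):
    o1,d1=ray(p,a);o2,d2=ray(q,b)
    t=np.linalg.lstsq(np.stack([d1,-d2],1),o2-o1,rcond=None)[0]
    x,y=o1+d1*t[0],o2+d2*t[1]
    return (x+y)/2,np.linalg.norm(x-y)
def save(p,n): cv2.imwrite('pics/'+n,p['frame'][:,:,::-1])
E
python3 - <<'E'
from h import *
np.set_printoptions(precision=1,suppress=True)
T=manip.camera('top');S=manip.camera('side')
save(T,'t0.png');save(S,'s0.png')
print({k:v for k,v in T.items() if k!='frame'});print({k:v for k,v in S.items() if k!='frame'})
Z=dict(tray=0,tray_handle=68,holder=0,buffer_face=22,cup0_mid=32,cup1_mid=32,cup2_mid=32,jug=0,saucers=0,tin=0,sugar=0,screwdriver=0,napkins=0,spare_cup=0)
for n,z in Z.items():
    for nm,p in(('T',T),('S',S)):
        for r in manip.spot_point(p,n)[:4]: print(n,nm,np.array(r['xy']),round(r['confidence'],2),at_z(p,r['xy'],z)[:2])
print(manip.state(),manip.grip_depth)
E
```

```text
pics
{'fx': 440.26334997097695, 'fy': 440.26334997097695, 'cx': 274.0898060136818, 'cy': 217.69187175936457, 'origin': array([ 461.8,   -8.7, 1031.3]), 'orientation': array([ 0. , -0. , -0.7,  0.7]), 'shot': 1}
{'fx': 394.876729544851, 'fy': 394.876729544851, 'cx': 279.31782468897757, 'cy': 213.57422499834502, 'origin': array([ 352.8, -528. ,  699.1]), 'orientation': array([ 0.4, -0.1, -0.2,  0.9]), 'shot': 2}
tray T [371.5 250.8] 0.91 [ 484.5 -219.3]
tray S [287.  326.1] 0.94 [ 488.2 -216.3]
tray_handle T [425.9 260.2] 0.89 [ 465.8 -323. ]
tray_handle S [302.6 372.6] 0.76 [ 469.9 -328.3]
holder T [371.5 250.2] 0.2 [ 485.9 -219.3]
holder S [232.4 144. ] 0.72 [541.2 348.2]
buffer_face T [141.9 221.8] 0.83 [536.8 314.3]
buffer_face S [231.4 142.5] 0.73 [534.5 327.8]
cup0_mid T [344.9 256.2] 0.92 [ 470.  -153.1]
cup0_mid S [266.8 290. ] 0.83 [ 472.2 -147.6]
cup0_mid S [393.9 242.4] 0.66 [ 764.5 -131.3]
cup1_mid T [346.2 176.3] 0.95 [ 652.7 -153.8]
cup1_mid T [373.6 318.1] 0.85 [ 334.5 -218.4]
cup1_mid T [348.1 229.5] 0.74 [ 530.6 -159.6]
cup1_mid S [302.4 285.2] 0.67 [ 540.9 -161.4]
cup
[... 840 characters left out ...]
] 0.87 [ 699.1 -304.6]
napkins S [290.  324.6] 0.41 [ 494.6 -215.5]
spare_cup T [317.1 297.7] 0.94 [373.1 -94.8]
spare_cup T [347.1 259.8] 0.35 [ 462.1 -162.9]
spare_cup S [215.3 291. ] 0.76 [379.6 -95.7]
spare_cup S [311.9 135.2] 0.73 [768.  308.9]
{'clock': 1.5, 'joint_positions': array([-1.2,  0.3,  0. ,  1.5, -0. ,  1.3, -0.1]), 'joint_velocities': array([ 0., -0., -0., -0., -0.,  0.,  0.]), 'joint_torque': array([  0. , -65.6,   1.3, -40.4,  -0.1,   0. ,   0. ]), 'position': array([283.2, 585.1, 404.8]), 'ee_rot': array([ 0.2,  1. , -0. , -0. ]), 'contact_force': array([-0.6,  0.4,  0.3]), 'ft_torque': array([ 0. , -0. ,  0.1]), 'grasp_force': 0.0, 'grip_width': 86.57722970099128} 163.5
```

View pics/t0.png

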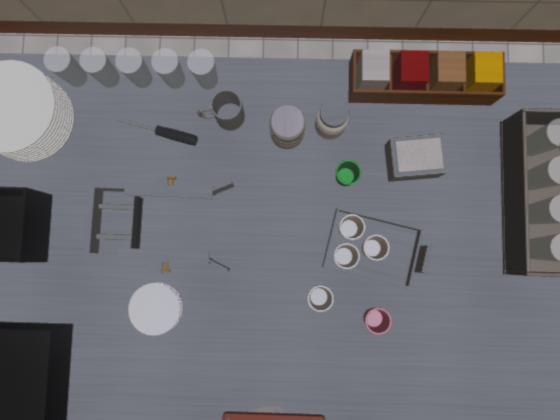

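View pics/s0.png

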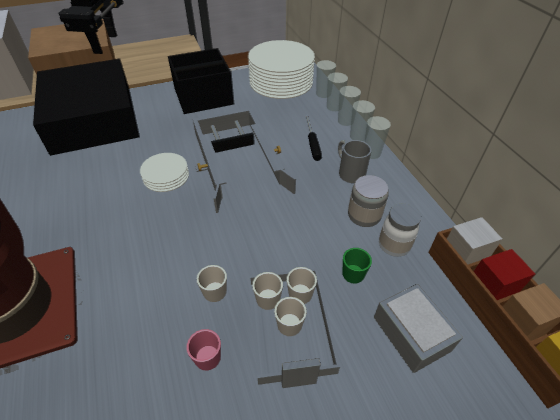

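Candidates for the cup1 part: three white cups in the tray, T(352,228), (346,256), (376,248). Look-alikes are the green cup (348,173), the pink cup (378,320) and the spare white cup (320,298). I grip the tray handle at T(421,258), S(300,373). The holder is at T(170,222), with its flared mouth at columns 210–230. Next is one close crop of each.

```bash
python3 - <<'E'
from h import *
t=cv2.imread('pics/t0.png')
a=cv2.resize(t[165:285,85:245],None,fx=5,fy=5,interpolation=cv2.INTER_CUBIC)
b=cv2.resize(t[195:300,310:440],None,fx=5,fy=5,interpolation=cv2.INTER_CUBIC)
a=np.clip(a*1.8,0,255).astype('uint8');b=np.clip(b*1.8,0,255).astype('uint8')
cv2.imwrite('pics/hold.png',a);cv2.imwrite('pics/tray.png',b)
E
```

```text
(no output)
```

View pics/hold.png

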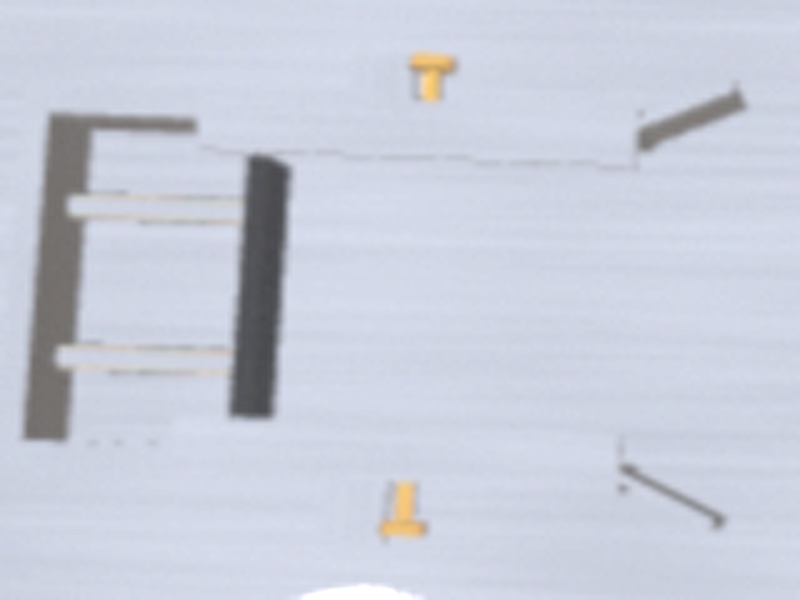

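View pics/tray.png

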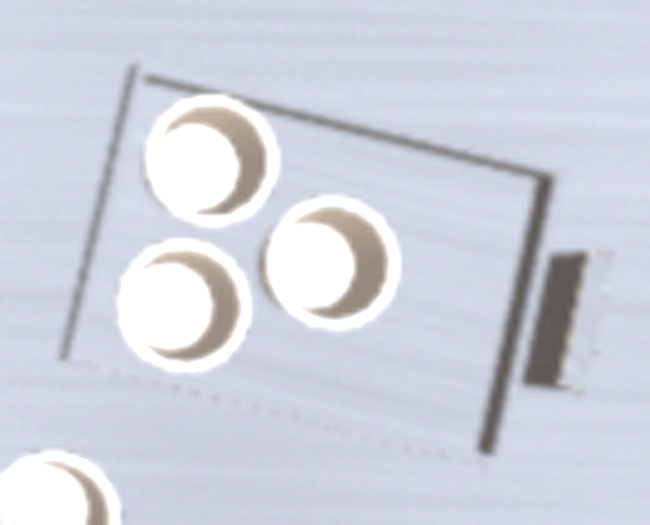

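Hold crop: the buffer front's lower edge runs (290,165)–(272,416), the lip inner edge (200,148)–(635,167), and the flare tips are at (740,90) and (722,522). Tray crop: cups at (212,160), (184,305) and (333,263) are the white ones in the tray, and the handle's top front edge is (588,252)–(565,388). I'll fit both poses from these.

```bash
cat > fit.py <<'E'
from h import *
from scipy.optimize import least_squares
def proj(p,X):
    c=R.from_quat(p['orientation']).inv().apply(np.asarray(X,float)-p['origin'])
    return np.stack([p['cx']+p['fx']*c[:,0]/-c[:,2],p['cy']+p['fy']*c[:,1]/c[:,2]],1)
def fit(p,M,uv,g):
    M=np.array(M,float);uv=np.array(uv,float)
    def f(q):
        X=R.from_euler('z',q[2]).apply(M)+[q[0],q[1],0]
        return (proj(p,X)-uv).ravel()
    s=least_squares(f,g,loss='soft_l1',x_scale=[100,100,.1]);return s.x,f(s.x).reshape(-1,2)
E
python3 - <<'E'
from fit import *
np.set_printoptions(precision=2,suppress=True)
T=manip.camera('top')
M=[(100,-60,48),(-100,-60,48),(-100,60,48),(70,60,4),(70,-60,4),(-143,-95,50),(-143,95,50)]
c=np.array([(200,148),(637,167),(622,440),(272,416),(290,165),(740,90),(722,522)])
h,r=fit(T,M,c/5+[84.6,164.6],[533,244,1.5]);print('holder',h,np.degrees(h[2]));print(r)
# tray: y+ is image down
M=[(100,-70,0),(100,70,0),(-95,-70,32),(-95,65,32),(-100,-30,85),(-100,30,85)]
c=np.array([(138,70),(68,357),(552,176),(495,455),(588,252),(565,388)])
t,r=fit(T,M,c/5+[309.6,194.6],[485,-218,1.35]);print('tray',t,np.degrees(t[2]));print(r)
u=np.array([np.cos(t[2]),np.sin(t[2])]);hd=t[:2]-106*u;print('handle',hd)
uh=np.array([np.cos(h[2]),np.sin(h[2])])
print('handle when touching',h[:2]+(70-206)*uh,'entering',h[:2]+(-250-106)*uh)
s=manip.state();rot=R.from_quat(s['ee_rot']);A=rot.as_matrix();print(A)
d=np.array([*hd,0])-s['position'];d[2]=350-404.7
print('shift tool',A.T@d, 'yaw of tool y',np.degrees(np.arctan2(A[1,1],A[0,1])))
E
```

```text
holder [534.29 250.54   1.55] 88.79899028517542
[[-0.21  0.05]
 [ 0.3   0.26]
 [ 0.05 -1.08]
 [ 0.73  0.53]
 [ 0.96 -0.08]
 [-0.53  1.04]
 [-1.76 -0.77]]
tray [ 491.32 -218.35    1.34] 77.06062842221283
[[-0.73 -0.27]
 [-1.06  0.3 ]
 [ 2.13 -1.8 ]
 [ 0.17  0.73]
 [ 1.01  0.  ]
 [-0.61  0.2 ]]
handle [ 467.59 -321.66]
handle when touching [531.44 114.57] entering [ 526.83 -105.39]
[[-0.9   0.44 -0.  ]
 [ 0.44  0.9  -0.  ]
 [ 0.   -0.   -1.  ]]
shift tool [-561.02 -735.79   54.7 ] yaw of tool y 64.17170115697394
```

```bash
M="python3 -m creep"
python3 -m creep '[{"tx":-0.675,"ty":-0.48,"jaw":0.5},{"tx":-0.675,"ty":-0.48,"jaw":0.5},{"tx":-0.675,"ty":-0.48,"jaw":0.5},{"tx":-0.675,"ty":-0.48,"jaw":0.5},{"tx":-0.675,"ty":-0.48,"jaw":0.5},{"tx":-0.675,"ty":-0.48,"jaw":0.5},{"tx":-0.675,"ty":-0.48,"jaw":0.5},{"tx":-0.675,"ty":-0.48,"jaw":0.5}]' 20
```

```text
invalid input
```

```bash
python3 -m creep '[{"tx":-0.675,"ty":-0.48,"tz":0,"spin":0,"jaw":0.5},{"tx":-0.675,"ty":-0.48,"tz":0,"spin":0,"jaw":0.5},{"tx":-0.675,"ty":-0.48,"tz":0,"spin":0,"jaw":0.5},{"tx":-0.675,"ty":-0.48,"tz":0,"spin":0,"jaw":0.5},{"tx":-0.675,"ty":-0.48,"tz":0,"spin":0,"jaw":0.5},{"tx":-0.675,"ty":-0.48,"tz":0,"spin":0,"jaw":0.5},{"tx":-0.675,"ty":-0.48,"tz":0,"spin":0,"jaw":0.5},{"tx":-0.675,"ty":-0.48,"tz":0,"spin":0,"jaw":0.5}]' 20
```

```text
clock: 2.22
position: [404.3, 364.8, 405.3]
ee_rot: [0.226, 0.974, 0.0, 0.0]
contact_force: [-0.9, 1.3, -0.5]
grip_width: 46.0
grasp_force: 0.0
```

```bash
python3 -m creep '[{"tx":-0.675,"ty":-0.48,"tz":0,"spin":0,"jaw":0.5},{"tx":-0.675,"ty":-0.48,"tz":0,"spin":0,"jaw":0.5},{"tx":-0.675,"ty":-0.48,"tz":0,"spin":0,"jaw":0.5},{"tx":-0.675,"ty":-0.48,"tz":0,"spin":0,"jaw":0.5},{"tx":-0.675,"ty":-0.48,"tz":0,"spin":0,"jaw":0.5},{"tx":-0.675,"ty":-0.48,"tz":0,"spin":0,"jaw":0.5},{"tx":-0.675,"ty":-0.48,"tz":0,"spin":0,"jaw":0.5}]' 20
python3 -m creep '[{"tx":-0.267,"ty":-0.747,"tz":0,"spin":0,"jaw":0.5},{"tx":-0.267,"ty":-0.747,"tz":0,"spin":0,"jaw":0.5},{"tx":-0.267,"ty":-0.747,"tz":0,"spin":0,"jaw":0.5},{"tx":-0.267,"ty":-0.747,"tz":0,"spin":0,"jaw":0.5},{"tx":-0.267,"ty":-0.747,"tz":0,"spin":0,"jaw":0.5},{"tx":-0.267,"ty":-0.747,"tz":0,"spin":0,"jaw":0.5},{"tx":-0.267,"ty":-0.747,"tz":0,"spin":0,"jaw":0.5}]' 20
python3 -m creep '[{"tx":-0.267,"ty":-0.747,"tz":0,"spin":-0.036,"jaw":0.5},{"tx":-0.267,"ty":-0.747,"tz":0,"spin":-0.036,"jaw":0.5},{"tx":-0.267,"ty":-0.747,"tz":0,"spin":-0.036,"jaw":0.5},{"tx":-0.267,"ty":-0.747,"tz":0,"spin":-0.036,"jaw":0.5},{"tx":-0.267,"ty":-0.747,"tz":0,"spin":-0.036,"jaw":0.5},{"tx":-0.267,"ty":-0.747,"tz":0,"spin":-0.036,"jaw":0.5},{"tx":-0.267,"ty":-0.747,"tz":0,"spin":-0.036,"jaw":0.5},{"tx":-0.267,"ty":-0.747,"tz":0,"spin":-0.036,"jaw":0.5}]' 20
cat > rel.py <<'E'
from h import *
import sys
np.set_printoptions(precision=2,suppress=True)
x,y,z=map(float,sys.argv[1:4]);s=manip.state();A=R.from_quat(s['ee_rot']).as_matrix()
print('pos',s['position'],'yaw y',np.degrees(np.arctan2(A[1,1],A[0,1])),'share',A.T@(np.array([x,y,z])-s['position'])/300,'clock',s['clock'],'F',s['contact_force'])
E
python3 rel.py 467.6 -322.5 231.5
```

```text
clock: 2.8
position: [525.1, 142.5, 405.2]
ee_rot: [0.228, 0.974, -0.001, 0.001]
contact_force: [-1.2, -0.1, 0.1]
grip_width: 43.5
grasp_force: 0.0
clock: 3.38
position: [495.8, -92.6, 405.3]
ee_rot: [0.227, 0.974, -0.001, 0.001]
contact_force: [0.1, 0.5, -0.0]
grip_width: 43.6
grasp_force: 0.0
clock: 4.05
position: [471.3, -325.0, 404.5]
ee_rot: [0.114, 0.994, -0.001, -0.0]
contact_force: [0.2, 0.5, 0.7]
grip_width: 43.5
grasp_force: 0.0
pos [ 471.29 -324.98  404.5 ] yaw y 76.94723206607183 share [0.01 0.01 0.58] clock 4.05 F [0.16 0.51 0.74]
```

```bash
python3 -m creep '[{"tx":0.013,"ty":0.006,"tz":0.1,"spin":0,"jaw":0.5},{"tx":0.013,"ty":0.006,"tz":0.2,"spin":0,"jaw":0.5},{"tx":0.013,"ty":0.006,"tz":0.3,"spin":0,"jaw":0.5},{"tx":0.013,"ty":0.006,"tz":0.4,"spin":0,"jaw":0.5},{"tx":0.013,"ty":0.006,"tz":0.46,"spin":0,"jaw":0.5},{"tx":0.013,"ty":0.006,"tz":0.5,"spin":0,"jaw":0.5},{"tx":0.013,"ty":0.006,"tz":0.54,"spin":0,"jaw":0.5},{"tx":0.013,"ty":0.006,"tz":0.565,"spin":0,"jaw":0.5},{"tx":0.013,"ty":0.006,"tz":0.575,"spin":0,"jaw":0.5},{"tx":0.013,"ty":0.006,"tz":0.575,"spin":0,"jaw":0.5}]' 20
python3 - <<'E'
from h import *
S=manip.camera('side');f=S['frame'][250:420,180:420,::-1]
cv2.imwrite('pics/s1.png',cv2.resize(f,None,fx=3,fy=3))
E
```

```text
clock: 4.88
position: [468.1, -320.9, 232.3]
ee_rot: [0.112, 0.994, 0.0, 0.0]
contact_force: [-0.5, 0.4, 0.2]
grip_width: 43.3
grasp_force: 0.0
```

View pics/s1.png

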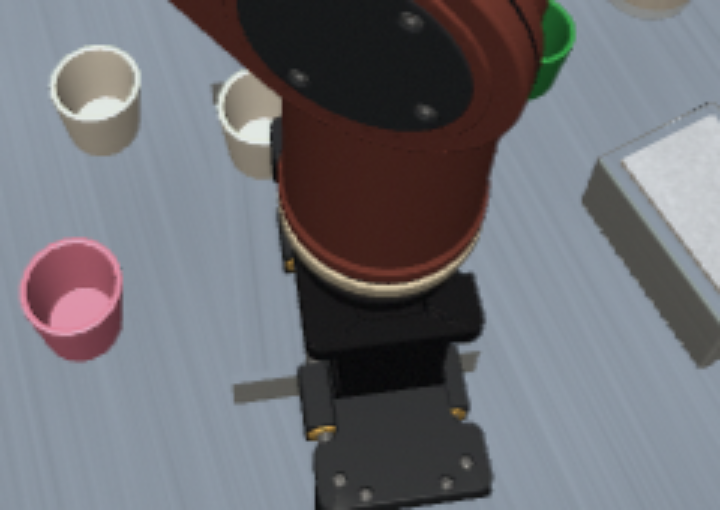

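The side crop shows the gripper centred over the handle. The tray's rear wall sticks out at (265,390) and (470,360), and nothing else is touched. Closing.

```bash
python3 -m creep '[{"tx":0,"ty":0,"tz":0,"spin":0,"jaw":0.3},{"tx":0,"ty":0,"tz":0,"spin":0,"jaw":0.2},{"tx":0,"ty":0,"tz":0,"spin":0,"jaw":0.1},{"tx":0,"ty":0,"tz":0,"spin":0,"jaw":0},{"tx":0,"ty":0,"tz":0,"spin":0,"jaw":0},{"tx":0,"ty":0,"tz":0,"spin":0,"jaw":0},{"tx":0,"ty":0,"tz":0,"spin":0,"jaw":0}]' 45
python3 - <<'E'
from h import *
T=manip.camera('top')
f=np.clip(T['frame'][150:290,300:460,::-1]*1.6,0,255).astype('uint8')
cv2.imwrite('pics/t1.png',cv2.resize(f,None,fx=4,fy=4,interpolation=cv2.INTER_CUBIC))
E
python3 rel.py 526.8 -105.4 231.5
```

```text
clock: 5.52
position: [468.1, -320.5, 232.5]
ee_rot: [0.112, 0.994, 0.001, 0.0]
contact_force: [-0.2, 5.9, 4.4]
grip_width: 11.5
grasp_force: 45.0
pos [ 468.13 -320.53  232.48] yaw y 77.18192259846299 share [-0.03  0.74  0.  ] clock 5.5667 F [-1.38  5.1   5.79]
```

View pics/t1.png

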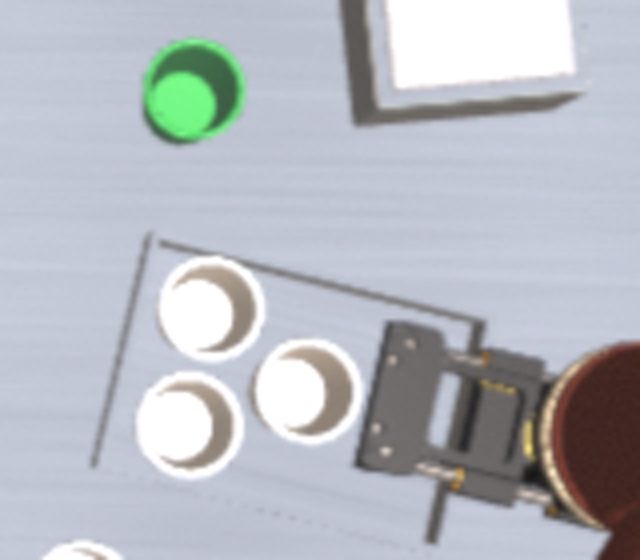

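The top crop shows the handle held, and the three white cups standing in the tray. Now sliding gently to the mouth.

```bash
python3 -m creep '[{"tx":0,"ty":0.008,"tz":0,"spin":0,"jaw":0},{"tx":-0.001,"ty":0.024,"tz":0,"spin":0,"jaw":0},{"tx":-0.002,"ty":0.045,"tz":0,"spin":0,"jaw":0},{"tx":-0.003,"ty":0.07,"tz":0,"spin":0,"jaw":0},{"tx":-0.004,"ty":0.1,"tz":0,"spin":0,"jaw":0},{"tx":-0.005,"ty":0.13,"tz":0,"spin":0,"jaw":0},{"tx":-0.006,"ty":0.16,"tz":0,"spin":0,"jaw":0},{"tx":-0.008,"ty":0.19,"tz":0,"spin":0,"jaw":0},{"tx":-0.009,"ty":0.22,"tz":0,"spin":0,"jaw":0},{"tx":-0.01,"ty":0.25,"tz":0,"spin":0,"jaw":0}]' 45
python3 -m creep '[{"tx":-0.001,"ty":0.028,"tz":0,"spin":-0.002,"jaw":0},{"tx":-0.002,"ty":0.056,"tz":0,"spin":-0.005,"jaw":0},{"tx":-0.003,"ty":0.084,"tz":0,"spin":-0.009,"jaw":0},{"tx":-0.004,"ty":0.112,"tz":0,"spin":-0.013,"jaw":0},{"tx":-0.005,"ty":0.14,"tz":0,"spin":-0.017,"jaw":0},{"tx":-0.006,"ty":0.168,"tz":0,"spin":-0.021,"jaw":0},{"tx":-0.008,"ty":0.19,"tz":0,"spin":-0.025,"jaw":0},{"tx":-0.009,"ty":0.21,"tz":0,"spin":-0.029,"jaw":0},{"tx":-0.01,"ty":0.225,"tz":0,"spin":-0.031,"jaw":0},{"tx":-0.01,"ty":0.23,"tz":0,"spin":-0.0323,"jaw":0}]' 45
python3 rel.py 526.8 -105.4 231.5
```

```text
clock: 6.4
position: [487.3, -249.1, 232.5]
ee_rot: [0.113, 0.994, -0.001, 0.0]
contact_force: [-0.7, -4.3, 2.0]
grip_width: 11.9
grasp_force: 45.0
clock: 7.23
position: [506.1, -181.6, 232.4]
ee_rot: [0.01, 1.0, -0.0, 0.0]
contact_force: [1.2, -5.4, 3.2]
grip_width: 11.4
grasp_force: 45.0
pos [ 506.08 -181.59  232.45] yaw y 88.88241365986185 share [-0.06  0.26  0.  ] clock 7.2333 F [ 1.23 -5.42  3.19]
```

```bash
python3 -m creep '[{"tx":-0.004,"ty":0.01,"tz":0,"spin":0,"jaw":0},{"tx":-0.01,"ty":0.03,"tz":0,"spin":0,"jaw":0},{"tx":-0.018,"ty":0.06,"tz":0,"spin":0,"jaw":0},{"tx":-0.026,"ty":0.09,"tz":0,"spin":0,"jaw":0},{"tx":-0.034,"ty":0.12,"tz":0,"spin":0,"jaw":0},{"tx":-0.042,"ty":0.15,"tz":0,"spin":0,"jaw":0},{"tx":-0.05,"ty":0.18,"tz":0,"spin":0,"jaw":0},{"tx":-0.057,"ty":0.205,"tz":0,"spin":0,"jaw":0},{"tx":-0.062,"ty":0.22,"tz":0,"spin":0,"jaw":0},{"tx":-0.064,"ty":0.225,"tz":0,"spin":0,"jaw":0}]' 45
python3 rel.py 526.8 -105.4 231.5
python3 - <<'E'
from h import *
T=manip.camera('top')
cv2.imwrite('pics/t2raw.png',T['frame'][:,:,::-1])
f=np.clip(T['frame'][165:285,185:345,::-1]*1.8,0,255).astype('uint8')
cv2.imwrite('pics/t2.png',cv2.resize(f,None,fx=5,fy=5,interpolation=cv2.INTER_CUBIC))
E
```

```text
clock: 8.07
position: [526.2, -115.0, 232.4]
ee_rot: [0.01, 1.0, -0.0, -0.0]
contact_force: [-1.7, -8.5, 7.4]
grip_width: 11.7
grasp_force: 45.0
pos [ 526.23 -115.04  232.44] yaw y 88.84393908213303 share [-0.    0.03  0.  ] clock 8.0667 F [-1.7  -8.55  7.43]
```

View pics/t2.png

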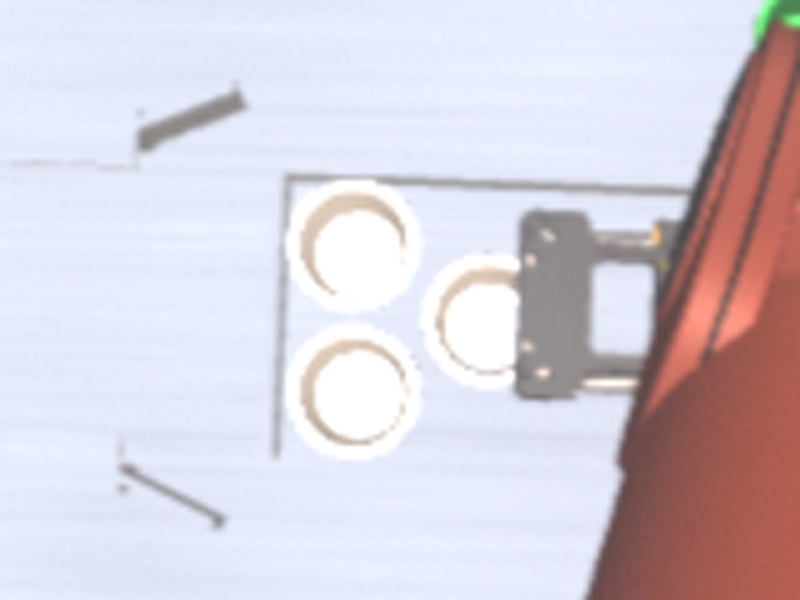

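Crop t2: the tray's front wall is (288,176)–(275,456), so its inner bottom edge. The lip ends are at (137,165) and (122,440), and the flare tips at (240,88) and (222,522). The cups stand upright. I'll check the lateral offset.

```bash
python3 - <<'E'
from fit import *
np.set_printoptions(precision=2,suppress=True)
T=manip.camera('top')
P=lambda u,v,z: at_z(T,(184.6+u/5,164.6+v/5),z)[:2]
a,b=P(288,178,5),P(275,456,5);print('front',(a+b)/2,a,b)
for n,(c,d) in dict(lip=(P(137,165,48),P(122,440,48)),tips=(P(240,90,50),P(222,522,50)),joint=(P(137,145,25),P(122,468,25))).items(): print(n,(c+d)/2,c,d)
c,d=P(437-500,62,20),P(404-500,530,20);print('screw heads',(c+d)/2,c,d)
u=np.array([np.cos(1.5498),np.sin(1.5498)]);w=np.array([-u[1],u[0]]);h=np.array([534.29,250.54])
print('tray ang by wall',np.degrees(np.arctan2(*(P(290,178,5)-P(690,191,5))[::-1])))
for q in((a+b)/2,): print('in holder',(q-h)@u,(q-h)@w)
s=manip.state();print('grip in holder',(s['position'][:2]-h)@u,(s['position'][:2]-h)@w)
E
```

```text
front [529.83  86.4 ] [595.03  85.56] [464.63  87.24]
lip [531.73 150.93] [593.66 150.04] [469.79 151.82]
tips [531.7  105.02] [628.68 104.46] [434.72 105.58]
joint [531.66 154.59] [606.06 154.12] [457.25 155.06]
screw heads [534.93 252.43] [643.57 250.08] [426.28 254.79]
tray ang by wall 89.5514499537939
in holder -164.19874739829146 1.0129995294587504
grip in holder -365.7034533119001 0.4004231299414034
```

```bash
python3 -m creep '[{"tx":0,"ty":0.01,"tz":0,"spin":0,"jaw":0},{"tx":0,"ty":0.03,"tz":0,"spin":0,"jaw":0},{"tx":0,"ty":0.053,"tz":0,"spin":0,"jaw":0},{"tx":0,"ty":0.077,"tz":0,"spin":0,"jaw":0},{"tx":0,"ty":0.1,"tz":0,"spin":0,"jaw":0},{"tx":0,"ty":0.125,"tz":0,"spin":0,"jaw":0},{"tx":0,"ty":0.15,"tz":0,"spin":0,"jaw":0},{"tx":0,"ty":0.17,"tz":0,"spin":0,"jaw":0},{"tx":0,"ty":0.185,"tz":0,"spin":0,"jaw":0},{"tx":0,"ty":0.19,"tz":0,"spin":0,"jaw":0}]' 45
python3 -m creep '[{"tx":0,"ty":0.01,"tz":0,"spin":0,"jaw":0},{"tx":0,"ty":0.03,"tz":0,"spin":0,"jaw":0},{"tx":0,"ty":0.053,"tz":0,"spin":0,"jaw":0},{"tx":0,"ty":0.077,"tz":0,"spin":0,"jaw":0},{"tx":0,"ty":0.1,"tz":0,"spin":0,"jaw":0},{"tx":0,"ty":0.125,"tz":0,"spin":0,"jaw":0},{"tx":0,"ty":0.15,"tz":0,"spin":0,"jaw":0},{"tx":0,"ty":0.17,"tz":0,"spin":0,"jaw":0},{"tx":0,"ty":0.185,"tz":0,"spin":0,"jaw":0},{"tx":0,"ty":0.19,"tz":0,"spin":0,"jaw":0}]' 45
python3 rel.py 531.4 114.5 231.5
```

```text
clock: 9.0
position: [527.5, -58.0, 232.4]
ee_rot: [0.01, 1.0, -0.0, -0.0]
contact_force: [0.4, -7.7, 4.6]
grip_width: 11.9
grasp_force: 45.0
clock: 9.83
position: [528.7, -1.2, 232.4]
ee_rot: [0.01, 1.0, -0.0, -0.0]
contact_force: [0.3, -7.1, 5.6]
grip_width: 11.7
grasp_force: 45.0
pos [528.74  -1.16 232.43] yaw y 88.80499659067942 share [-0.    0.39  0.  ] clock 9.8333 F [ 0.34 -7.15  5.58]
```

```bash
python3 -m creep '[{"tx":0,"ty":0.01,"tz":0,"spin":0,"jaw":0},{"tx":0,"ty":0.03,"tz":0,"spin":0,"jaw":0},{"tx":0,"ty":0.055,"tz":0,"spin":0,"jaw":0},{"tx":0,"ty":0.08,"tz":0,"spin":0,"jaw":0},{"tx":0,"ty":0.105,"tz":0,"spin":0,"jaw":0},{"tx":0,"ty":0.13,"tz":0,"spin":0,"jaw":0},{"tx":0,"ty":0.155,"tz":0,"spin":0,"jaw":0},{"tx":0,"ty":0.175,"tz":0,"spin":0,"jaw":0},{"tx":0,"ty":0.19,"tz":0,"spin":0,"jaw":0},{"tx":0,"ty":0.195,"tz":0,"spin":0,"jaw":0}]' 45
python3 -m creep '[{"tx":0,"ty":0.01,"tz":0,"spin":0,"jaw":0},{"tx":0,"ty":0.025,"tz":0,"spin":0,"jaw":0},{"tx":0,"ty":0.04,"tz":0,"spin":0,"jaw":0},{"tx":0,"ty":0.055,"tz":0,"spin":0,"jaw":0},{"tx":0,"ty":0.07,"tz":0,"spin":0,"jaw":0},{"tx":0,"ty":0.085,"tz":0,"spin":0,"jaw":0},{"tx":0,"ty":0.1,"tz":0,"spin":0,"jaw":0},{"tx":0,"ty":0.112,"tz":0,"spin":0,"jaw":0},{"tx":0,"ty":0.118,"tz":0,"spin":0,"jaw":0},{"tx":0,"ty":0.12,"tz":0,"spin":0,"jaw":0}]' 45
python3 rel.py 531.4 114.5 231.5
python3 - <<'E'
from h import *
T=manip.camera('top')
f=np.clip(T['frame'][165:285,95:255,::-1]*1.8,0,255).astype('uint8')
cv2.imwrite('pics/t3.png',cv2.resize(f,None,fx=5,fy=5,interpolation=cv2.INTER_CUBIC))
E
```

```text
clock: 10.67
position: [530.0, 57.1, 232.4]
ee_rot: [0.011, 1.0, -0.001, -0.0]
contact_force: [0.4, -8.4, 7.2]
grip_width: 11.5
grasp_force: 45.0
clock: 11.5
position: [530.8, 92.5, 232.4]
ee_rot: [0.011, 1.0, -0.001, -0.0]
contact_force: [-0.0, -8.8, 8.1]
grip_width: 11.9
grasp_force: 45.0
pos [530.75  92.52 232.44] yaw y 88.76269897862538 share [-0.    0.07  0.  ] clock 11.5 F [-0.04 -8.81  8.13]
```

View pics/t3.png

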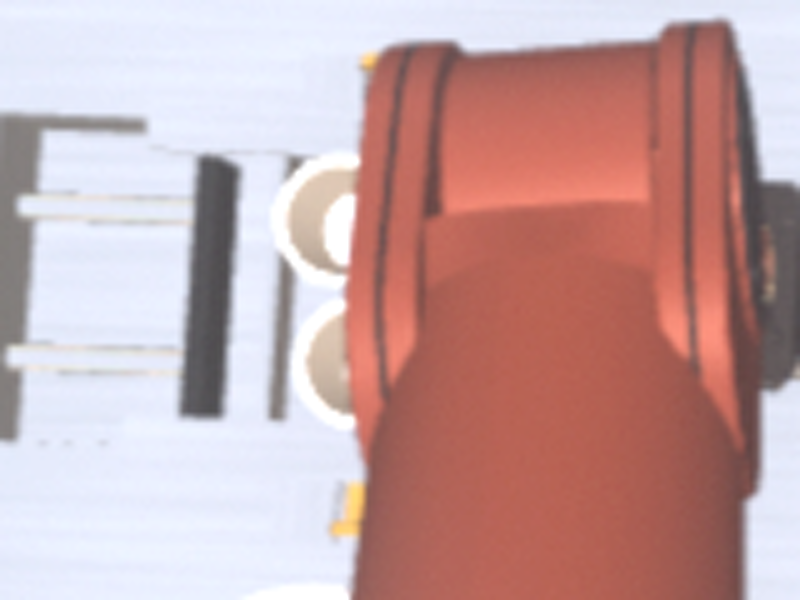

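Crop t3: the tray front (about (285,415)) is some 20 mm short of the buffer face (238,165)–(222,416). The cups are upright and the line is true. I'll creep on in small steps and watch Fy for contact.

```bash
python3 -m creep '[{"tx":0,"ty":0.007,"tz":0,"spin":0,"jaw":0},{"tx":0,"ty":0.014,"tz":0,"spin":0,"jaw":0},{"tx":0,"ty":0.021,"tz":0,"spin":0,"jaw":0},{"tx":0,"ty":0.028,"tz":0,"spin":0,"jaw":0},{"tx":0,"ty":0.035,"tz":0,"spin":0,"jaw":0},{"tx":0,"ty":0.042,"tz":0,"spin":0,"jaw":0},{"tx":0,"ty":0.05,"tz":0,"spin":0,"jaw":0},{"tx":0,"ty":0.05,"tz":0,"spin":0,"jaw":0}]' 45
for i in 1; do :; done
python3 -m creep '[{"tx":0,"ty":0.005,"tz":0,"spin":0,"jaw":0},{"tx":0,"ty":0.01,"tz":0,"spin":0,"jaw":0},{"tx":0,"ty":0.015,"tz":0,"spin":0,"jaw":0},{"tx":0,"ty":0.02,"tz":0,"spin":0,"jaw":0}]' 45
python3 -m creep '[{"tx":0,"ty":0.005,"tz":0,"spin":0,"jaw":0},{"tx":0,"ty":0.01,"tz":0,"spin":0,"jaw":0},{"tx":0,"ty":0.015,"tz":0,"spin":0,"jaw":0},{"tx":0,"ty":0.02,"tz":0,"spin":0,"jaw":0}]' 45
python3 -m creep '[{"tx":0,"ty":0.005,"tz":0,"spin":0,"jaw":0},{"tx":0,"ty":0.01,"tz":0,"spin":0,"jaw":0},{"tx":0,"ty":0.015,"tz":0,"spin":0,"jaw":0},{"tx":0,"ty":0.02,"tz":0,"spin":0,"jaw":0}]' 45
```

```text
clock: 12.22
position: [531.1, 107.6, 232.4]
ee_rot: [0.011, 1.0, -0.001, -0.0]
contact_force: [0.5, -7.2, 8.2]
grip_width: 11.9
grasp_force: 45.0
clock: 12.55
position: [531.2, 113.0, 232.5]
ee_rot: [0.011, 1.0, -0.001, -0.0]
contact_force: [-0.7, -8.9, 7.8]
grip_width: 12.1
grasp_force: 45.0
clock: 12.88
position: [531.4, 118.7, 232.4]
ee_rot: [0.011, 1.0, -0.001, -0.0]
contact_force: [0.6, -11.3, 8.5]
grip_width: 11.5
grasp_force: 45.0
clock: 13.22
position: [531.6, 123.8, 232.4]
ee_rot: [0.012, 1.0, -0.002, -0.0]
contact_force: [0.3, -13.6, 9.1]
grip_width: 11.6
grasp_force: 45.0
```

```bash
python3 -m creep '[{"tx":0,"ty":0.005,"tz":0,"spin":0,"jaw":0},{"tx":0,"ty":0.01,"tz":0,"spin":0,"jaw":0},{"tx":0,"ty":0.015,"tz":0,"spin":0,"jaw":0},{"tx":0,"ty":0.02,"tz":0,"spin":0,"jaw":0},{"tx":0,"ty":0.025,"tz":0,"spin":0,"jaw":0},{"tx":0,"ty":0.03,"tz":0,"spin":0,"jaw":0},{"tx":0,"ty":0.034,"tz":0,"spin":0,"jaw":0},{"tx":0,"ty":0.036,"tz":0,"spin":0,"jaw":0},{"tx":0,"ty":0.036,"tz":0,"spin":0,"jaw":0}]' 45
python3 - <<'E'
from h import *
T=manip.camera('top');S=manip.camera('side')
f=np.clip(T['frame'][165:285,95:255,::-1]*1.8,0,255).astype('uint8')
g=np.clip(S['frame'][90:270,150:390,::-1]*1.3,0,255).astype('uint8')
f=cv2.resize(f[:,:60],(300,600),interpolation=cv2.INTER_CUBIC);g=cv2.resize(g,(480,360),interpolation=cv2.INTER_CUBIC)
c=np.zeros((600,780,3),'uint8');c[:,:300]=f;c[:360,300:]=g
cv2.imwrite('pics/t4.png',c)
for n,p in(('T',T),('S',S)):
    for r in manip.spot_point(p,'buffer_face')[:1]: print(n,r['xy'],r['confidence'],at_z(p,r['xy'],22)[:2])
E
python3 rel.py 531.4 114.5 231.5
```

```text
clock: 13.97
position: [532.1, 133.0, 232.4]
ee_rot: [0.012, 1.0, -0.003, -0.0]
contact_force: [0.7, -20.3, 8.8]
grip_width: 12.2
grasp_force: 45.1
T [133.9, 219.3] 0.74 [542.08453911 333.2107351 ]
pos [532.15 132.99 232.44] yaw y 88.59707616844022 share [ 0.   -0.06  0.  ] clock 14.1667 F [  1.5  -19.3    9.66]
```

View pics/t4.png

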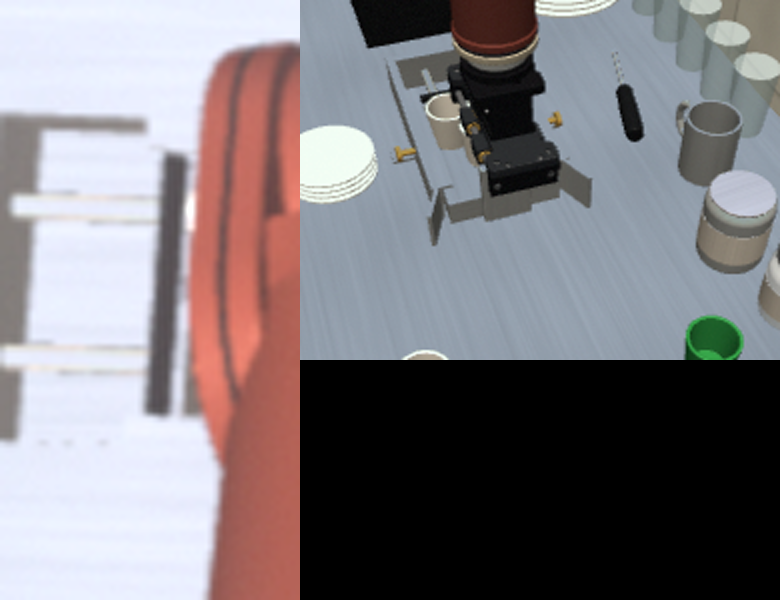

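Composite t4: the buffer plate has gone from u≈200/180 to 165/147 (about 16–19 mm). The tray is flat in the channel and its handle held, and the bystanders are untouched. A further 1 mm, then hold.

```bash
python3 -m creep '[{"tx":0,"ty":0.002,"tz":0,"spin":0,"jaw":0},{"tx":0,"ty":0.004,"tz":0,"spin":0,"jaw":0},{"tx":0,"ty":0.004,"tz":0,"spin":0,"jaw":0},{"tx":0,"ty":0.004,"tz":0,"spin":0,"jaw":0},{"tx":0,"ty":0.004,"tz":0,"spin":0,"jaw":0},{"tx":0,"ty":0.004,"tz":0,"spin":0,"jaw":0},{"tx":0,"ty":0.004,"tz":0,"spin":0,"jaw":0},{"tx":0,"ty":0.004,"tz":0,"spin":0,"jaw":0},{"tx":0,"ty":0.004,"tz":0,"spin":0,"jaw":0},{"tx":0,"ty":0.004,"tz":0,"spin":0,"jaw":0}]' 45
python3 -m creep '[{"tx":0,"ty":0,"tz":0,"spin":0,"jaw":0},{"tx":0,"ty":0,"tz":0,"spin":0,"jaw":0},{"tx":0,"ty":0,"tz":0,"spin":0,"jaw":0},{"tx":0,"ty":0,"tz":0,"spin":0,"jaw":0},{"tx":0,"ty":0,"tz":0,"spin":0,"jaw":0},{"tx":0,"ty":0,"tz":0,"spin":0,"jaw":0},{"tx":0,"ty":0,"tz":0,"spin":0,"jaw":0},{"tx":0,"ty":0,"tz":0,"spin":0,"jaw":0},{"tx":0,"ty":0,"tz":0,"spin":0,"jaw":0},{"tx":0,"ty":0,"tz":0,"spin":0,"jaw":0}]' 45
python3 -m creep '[{"tx":0,"ty":0,"tz":0,"spin":0,"jaw":0},{"tx":0,"ty":0,"tz":0,"spin":0,"jaw":0},{"tx":0,"ty":0,"tz":0,"spin":0,"jaw":0},{"tx":0,"ty":0,"tz":0,"spin":0,"jaw":0},{"tx":0,"ty":0,"tz":0,"spin":0,"jaw":0},{"tx":0,"ty":0,"tz":0,"spin":0,"jaw":0},{"tx":0,"ty":0,"tz":0,"spin":0,"jaw":0},{"tx":0,"ty":0,"tz":0,"spin":0,"jaw":0},{"tx":0,"ty":0,"tz":0,"spin":0,"jaw":0},{"tx":0,"ty":0,"tz":0,"spin":0,"jaw":0}]' 45
python3 -m creep '[{"tx":0,"ty":0,"tz":0,"spin":0,"jaw":0},{"tx":0,"ty":0,"tz":0,"spin":0,"jaw":0},{"tx":0,"ty":0,"tz":0,"spin":0,"jaw":0},{"tx":0,"ty":0,"tz":0,"spin":0,"jaw":0},{"tx":0,"ty":0,"tz":0,"spin":0,"jaw":0},{"tx":0,"ty":0,"tz":0,"spin":0,"jaw":0},{"tx":0,"ty":0,"tz":0,"spin":0,"jaw":0},{"tx":0,"ty":0,"tz":0,"spin":0,"jaw":0},{"tx":0,"ty":0,"tz":0,"spin":0,"jaw":0},{"tx":0,"ty":0,"tz":0,"spin":0,"jaw":0}]' 45
python3 - <<'E'
from h import *
T=manip.camera('top');S=manip.camera('side')
for n,p in(('T',T),('S',S)):
    for t in('buffer_face','cup0_mid','cup1_mid','cup2_mid','tray'):
        for r in manip.spot_point(p,t)[:3]: print(n,t,r['xy'],round(r['confidence'],2),at_z(p,r['xy'],22)[:2])
save(S,'s5.png')
E
```

```text
clock: 15.0
position: [532.2, 133.9, 232.4]
ee_rot: [0.012, 1.0, -0.003, -0.0]
contact_force: [1.1, -19.4, 10.2]
grip_width: 11.6
grasp_force: 45.1
clock: 15.83
position: [532.2, 133.9, 232.4]
ee_rot: [0.012, 1.0, -0.003, -0.0]
contact_force: [1.2, -20.7, 9.1]
grip_width: 11.2
grasp_force: 45.1
clock: 16.67
position: [532.2, 133.9, 232.4]
ee_rot: [0.012, 1.0, -0.003, -0.0]
contact_force: [1.1, -20.8, 10.2]
grip_width: 11.7
grasp_force: 45.1
clock: 17.5
position: [532.2, 133.9, 232.4]
ee_rot: [0.012, 1.0, -0.003, -0.0]
contact_force: [1.1, -19.8, 9.9]
grip_width: 11.6
grasp_force: 45.1
T buffer_face [131.8, 223.8] 0.98 [531.53269976 337.50000757]
T cup1_mid [345.2, 172.5] 0.71 [ 663.46002778 -152.86003046]
T cup1_mid [374.2, 318.7] 0.55 [ 331.95560519 -221.89609726]
T tray [288.2, 136.4] 0.37 [745.95030747 -18.74225414]
S cup0_mid [221.6, 150.3] 0.63 [500.74447732 304.51836717]
S cup1_mid [203.3, 351.2] 0.68 [ 329.37859702 -219.35734949]
S cup1_mid [356.8, 269.5] 0.63 [ 662.37272157 -160.0149731 ]
S cup2_mid [239.8, 161.5] 0.44 [533.5399248  244.01292989]
S tray [240.9, 169.4] 0.89 [527.42844531 213.59982458]
```

```bash
python3 -c "
from rig import manip
print(manip.sign_off())"
```

```text
the job is handed in; nothing more can be done
None
```

The tray is in the holder with the robot still pressing it on the buffer: about 19 mm in, or roughly 11.5 N, held over 2.5 s before I handed the job in. I estimated both from arm position, wrist force and camera. The cups were upright wherever the cameras could see them (the arm hid part of the tray at the end), and no bystander was touched.

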